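# Load the sample changer and index it to the reader

### The arm

A 7-joint arm with a two-finger parallel gripper is mounted at the origin on the work surface. World frame = base frame: x ahead of the robot, y to its left, z up, the work surface at z = 0. Lengths are in mm, angles in rad, forces in N, time in s.
With the tool pointing down it reaches from about 400 to 850 mm from the base axis. Payload 4.4 kg.
Tool frame: the origin (TCP) lies between the finger pads; the fingertips stand 19 mm ahead of it and the grasp point (between the pads) is the TCP; z points along the fingers, y is the direction in which the jaws open and shut (so a half turn about z gives the same grasp; the last joint's range is limited). The gripper opens to 94 mm and grips with 3 to 60 N. Pads are 16 mm wide; open, the fingers measure 119 mm over their backs; the gripper's body (75 mm by 177 mm) begins 78 mm behind the grasp point.
Start: joints at [-1.267, 0.628, 0.038, 1.517, -0.027, 0.996, -0.02], TCP at [234.906, 606.083, 224.478] pointing down, gripper open.
Joint ranges: [-3.06, 3.06], [-0.37, 2.12], [-1.25, 1.32], [0.18, 2.47], [-1.1, 4.24], [0.23, 1.98], [-2.94, 2.94]. Speed limits (rad/s): [2.57, 2.57, 3.14, 3.14, 3.14, 3.14, 3.14].

### API

Orientations are given as a unit quaternion [x, y, z, w].
In Python, from plant import robot, grab_frame, find_in, cut_out, spot_point gives the robot as it stands.
- The arm moves only by the tool step_arm, never from a script. Its argument "plan" is a list of rows, each a list of 7 numbers: the shift along the tool's x, y, z in units of 0.03 m (1.0 is 0.03 m), then the turn, a rotation vector about the tool's x, y, z in units of 2 rad (1.0 is 2 rad), then the opening, from 0 (shut) to 1 (fully open). A call has exactly 8 rows; each row shifts and turns the commanded pose from where the row before left it, along the tool's axes as they then stand; what a row does not reach is not made up. A row lasts 1/12 s, in which the tool goes at most 41.7 mm and 7.16 degrees, less where a joint would pass 70% of its speed; a pose out of reach is approached as far as the arm can. A call with a number of a shift or a turn outside -1 to 1 is refused whole. A call with a gripper value outside its range is refused whole. The fingers move at their own pace and stop on an object; the grip force is fixed at half the most. Time passes only in rows, so rows that do not move let the fingers close, or fill a call up. It gives the time, the measured TCP pose, the force and the opening at its end, in the units of the state.
- robot.get_state(): the state, without advancing time (a new reading comes with each control period).
- grab_frame(name): name is "scene" or "top"; returns a dict with "image" (420x560x3 uint8, red, green, blue), "vertical_fov" (degrees; the focal length in pixels is half the picture's height over the tangent of half this angle, whatever the lens; pixels are square), "cx", "cy" (the principal point, pixels), "R" (3x3) and "t" (3): a world point X has camera coordinates R X + t. Camera axes: x right, y down, z forward; pixel columns grow to the right and rows downward; lengths in mm; the calibration is good to about 2 mm. A picture is of the moment at which its call begins. There is no depth.
- robot.close_job(): hands the job in, once; it reports no verdict.
Trained networks look in the newest picture that a camera, given by its name, has taken for a name from the list of things; names that differ only in an ending like _2 or _b are one class to them, and where a whole thing is asked for, a point or a joint stands for the part that bears it (a point fixed in the world has none). Each returns a list of dicts, best first, with "conf" (0 to 1); they miss things now and then, are a little off and sometimes report something else, mostly with a low value. They report only what shows in the picture. A call takes as long as a camera call. They do not tell look-alikes from the thing itself.
- find_in(camera, query): "location" ([x, y, z] in mm, in the coordinates of the camera as it stood for that picture, good to about 4 mm: the middle of the surface that is visible of it).
- cut_out(camera, query): "mask" (420x560 bool, what is visible of it).
- spot_point(camera, query): "location" ([x, y, z] in mm, in the coordinates of the camera as it stood for that picture, good to about 4 mm: a listed point, or the origin of a listed thing).
The state is a dict: "clock": time; "joint_pos": joint angles; "dq": joint speeds; "joint_torque": joint torques, N m; "tool_pos": TCP position; "tool_rot": TCP orientation; "ft_force": force on the tool from outside, world axes, zero at the start; "ft_torque": the same for the moment, N m; "gripper_width": finger opening in mm.
Only numpy, scipy, OpenCV 4.12 (cv2) and the standard library are available. Lean on these libraries where they do the work, as an engineer would, in place of code of your own. Each camera call takes 0.05 s, during which the arm holds its last target.

### The job

Take the long capped tube out of the slanted green stand and lower it, cap up, fully home into the one empty cup of the sample changer's wheel; do not let it drop in, and let go of it before the wheel is moved. Then turn the wheel, which has a black handle bar in its middle, exactly one click clockwise, seen from above, so that this tube stands in front of the grey reader, and let go. Leave the two short tubes in the stand.

Things in the scene. Friction and masses are not known exactly. Their poses are not given: they have to be found in the camera images.
- sample: The long tube, loose, 100 mm, about 30 g: clear body 16 mm across with a paper band, red cap 19 mm across over its top 24 mm. Origin on its axis at mid-length, 50 mm from foot and top; cap centre 38 mm above it along z. z runs from foot to cap. At the start it stands in one of the stand's three seats, leaning 0.6 to 0.7 rad (about 37 degrees), the cap towards the stand's -x side.
- stand: Green tube stand, fixed. Origin under its base, on the table; y along its row, x horizontal, z up. A block 50 x 190 x 55 mm leans 0.6 rad to -x; three round seats at y = -70, 0, +70 mm, 17.5 mm wide, 45 mm deep along the tubes' axis. The long tube sticks out 55 mm (any seat), the two short ones 27 mm.
- changer: Sample changer, fixed: round white housing 196 mm across, 34 mm high, carrying the wheel, which turns about this z axis. Origin under its centre, on the table. The empty cup starts at its -x side. The reader, a grey box 140 mm high with a dark window, stands 110 to 146 mm from the axis, at 120 degrees from x towards y.
- cup (a point): Centre of the rim of the wheel's only empty cup, 94 mm above the table, 68 mm from the wheel's axis, to which its x points; z up. Cup: round, upright, 20 mm inside, 45 mm deep, flared rim 34 mm outside. A tube fully home has its mid-length 5 mm and its top 55 mm above this point. The other five cups, every 60 degrees, hold like tubes fixed in the wheel, tops 149 mm above the table.
- handle (a point): Point on the wheel's axis, 151 mm above the table, inside the black handle bar in the middle of the wheel; turns with the wheel. The bar is 50 mm long (along x, which points away from the empty cup), 14 mm thick (along y); its top is 15 mm above this point and its foot, on the 36 mm hub, 45 mm below. z up.
- wheel (a joint): Angle of the wheel, rad: about 0 at the start, growing clockwise seen from above. A sprung detent makes clicks at 0, 1.047 (60 degrees: the cup that was empty then faces the reader) and 2.094; peak torque about 0.12 N m; let go within 0.4 rad of a click, the wheel snaps to it.
- short_a: A short capped tube in the stand, loose: 72 mm long, 16 mm across, red cap 19 mm across over the top 24 mm. Origin on its axis, 50 mm above the foot and 22 mm below the top; z runs from foot to cap. To be left in its seat.
- short_b: A short capped tube in the stand, loose: 72 mm long, 16 mm across, red cap 19 mm across over the top 24 mm. Origin on its axis, 50 mm above the foot and 22 mm below the top; z runs from foot to cap. To be left in its seat.
There are look-alikes about, which are no part of the job. What is shaped like the sample but purple is not meant.

How it is judged:
By the outcome, as a careful person would: the job done as asked, in the order asked, and still so for the second after the job is handed in, with the robot touching nothing.
It also fails if it takes over 58 s, if anything falls off the work surface, if the arm or the gripper's body presses on something with over 40 N, if the wrist force passes 120 N, or if a joint passes its speed limit or range.

## Working session

There is one attempt and no reset: what is moved stays moved. The work goes in short steps, Python scripts to look and compute and a tool call to move; the robot and the scene stay as the last step left them, time stands still between calls to the robot, and variables do not carry over. Pictures are saved under pics/ and viewed, and the job is handed in when it is done.

Besides the shell and the picture viewer there is one more tool, called after ">>>" by a JSON object that holds its "method" and its "body", one argument or row to a line. step_arm: Moves the arm, as the interface text tells. Shifts and turns lie within -1 to 1; 1 stands for 0.03 m of shift or 2 rad of turn. Its arguments: {"type":"object","properties":{"plan":{"type":"array"}},"required":["plan"]}

```bash
ls; mkdir -p pics
python3 - <<'E'
from plant import robot, grab_frame, find_in, cut_out, spot_point
import cv2,numpy as np
print(robot.get_state())
for c in ["scene","top"]:
    f=grab_frame(c); cv2.imwrite(f"pics/{c}0.png",f["image"][:,:,::-1])
    R=np.array(f["R"]);t=np.array(f["t"]); print(c,f["vertical_fov"],f["cx"],f["cy"],"campos",-R.T@t, R.tolist())
    for q in ["sample","stand","changer","cup","handle","short_a","short_b"]:
        for fn in (spot_point,):
            try:
                for d in fn(c,q)[:4]: print(c,q,round(d["conf"],2),np.round(R.T@(np.array(d["location"])-t),1), {k:v for k,v in d.items() if k not in("conf","location")})
            except Exception as e: print(q,e)
E
```

```text
pics
{'clock': 0.0, 'joint_pos': array([-1.26681377,  0.62933335,  0.03841002,  1.51834758, -0.02701526,
        0.99627361, -0.01997784]), 'dq': array([ 0.00081103,  0.0017619 , -0.00090348,  0.00129613,  0.00023369,
        0.00098308, -0.00024531]), 'joint_torque': array([ 1.04391256e-03, -5.49729896e+01,  1.14462789e+00, -1.86637831e+01,
       -5.20334195e-02,  2.36982945e-02,  1.59938131e-04]), 'tool_pos': array([234.6458029 , 605.50760411, 223.56829885]), 'tool_rot': array([ 1.83819855e-01,  9.82959516e-01, -9.06133947e-04, -1.73767520e-04]), 'ft_force': array([1.00929768, 0.10781924, 0.30031016]), 'ft_torque': array([-0.01061146, -0.0022019 ,  0.00389844]), 'gripper_width': 94.28789651359413}
scene 44.581173409063496 276.8680797171872 204.40470662571857 campos [1262.56240267 -516.42534298  764.81167175] [[0.5412085035901352, 0.8406006905904642, 0.021996241055260393], [0.511040402435105, -0.30802747234462413, -0.8024691790716625], [-0.6677806995718677, 0.4455441114635186, -0.5962880025788637]]
scene sample 0.76 [ 409.8 -311.9    5.2] {}
scene sample 0.53 [ 606.3 -212.7   80. ]
[... 458 characters left out ...]
277.12504447331185 205.89650246090798 campos [ 353.70524601  -24.20089003 1111.30732543] [[-0.02142234675822861, -0.9996966550062315, 0.012152408350694489], [-0.981308986060252, 0.01870008730272173, -0.19152801521519203], [0.19124266505351378, -0.016028247072665255, -0.9814119106465986]]
top sample 0.92 [ 411.4 -311.1    3.3] {}
top sample 0.53 [ 605.5 -208.9   77.4] {}
top stand 0.72 [ 599.7 -245.6   -1.1] {}
top changer 0.79 [569.7 182.2   0.9] {}
top cup 0.56 [500.6 153.8  91.8] {}
top handle 0.61 [566.1 176.2 148.8] {}
top short_a 0.67 [ 542.2 -195.4   77.8] {}
top short_a 0.57 [ 674.5 -229.8   76.9] {}
top short_b 0.67 [ 542.2 -195.4   77.8] {}
top short_b 0.57 [ 674.5 -229.8   76.9] {}
```

View pics/scene0.png

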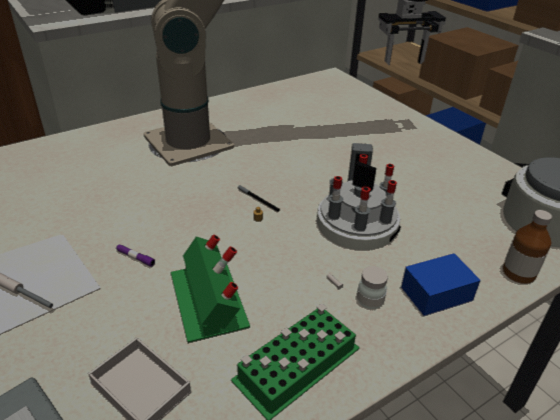

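View pics/top0.png

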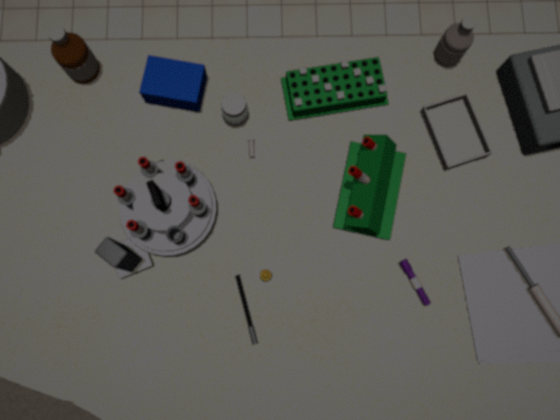

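The sample is in the stand's middle seat: its cap is at scene (230,254) and top (355,172). The purple look-alike lies on the table at scene (135,254). The changer is at scene (360,205), with its empty cup at top (176,235). I'll refine these positions with several readings and cap triangulation.

```bash
cat > h.py <<'E'
from plant import robot, grab_frame, find_in, cut_out, spot_point
import cv2,numpy as np
from scipy.optimize import least_squares
def K(f):
    F=f["image"].shape[0]/2/np.tan(np.radians(f["vertical_fov"])/2); return F,f["cx"],f["cy"]
def proj(f,X):
    X=np.atleast_2d(X); c=X@np.array(f["R"]).T+np.array(f["t"]); F,cx,cy=K(f)
    return np.c_[F*c[:,0]/c[:,2]+cx,F*c[:,1]/c[:,2]+cy]
def ray(f,u,v):
    F,cx,cy=K(f);R=np.array(f["R"]);t=np.array(f["t"])
    d=R.T@np.array([(u-cx)/F,(v-cy)/F,1]);return -R.T@t,d/np.linalg.norm(d)
def tri(rays):
    A=np.zeros((3,3));b=np.zeros(3)
    for o,d in rays:
        P=np.eye(3)-np.outer(d,d);A+=P;b+=P@o
    X=np.linalg.solve(A,b); return X,[np.linalg.norm((np.eye(3)-np.outer(d,d))@(X-o)) for o,d in rays]
def world(f,p): return np.array(f["R"]).T@(np.array(p)-np.array(f["t"]))
def reds(f):
    im=cv2.cvtColor(f["image"],cv2.COLOR_RGB2HSV); m=((im[...,0]<8)|(im[...,0]>172))&(im[...,1]>150)&(im[...,2]>60)
    n,l,s,c=cv2.connectedComponentsWithStats(m.astype(np.uint8)); return [(s[i,4],c[i]) for i in range(1,n) if s[i,4]>15]
E
python3 - <<'E'
from h import *
acc={}
fs={}
for k in range(4):
  for c in ["scene","top"]:
    f=grab_frame(c);fs[c]=f
    for q in ["sample","stand","changer","cup","handle","short_a"]:
        for d in spot_point(c,q)[:3]:
            acc.setdefault((c,q),[]).append(np.r_[world(f,d["location"]),d["conf"]])
for k,v in acc.items(): print(k); print(np.round(v,1))
for c in fs: print(c,[(int(a),np.round(b,1)) for a,b in reds(fs[c])])
for c in fs: cv2.imwrite(f"pics/{c}_stand.png",cv2.resize((fs[c]["image"][220:340,160:300] if c=="scene" else fs[c]["image"][120:250,320:420])[:,:,::-1],None,fx=4.5,fy=4.5,interpolation=cv2.INTER_CUBIC))
for c in fs: cv2.imwrite(f"pics/{c}_ch.png",cv2.resize((fs[c]["image"][130:255,305:415] if c=="scene" else fs[c]["image"][145:285,90:230])[:,:,::-1],None,fx=4.2,fy=4.2,interpolation=cv2.INTER_CUBIC))
E
```

```text
('scene', 'sample')
[[ 6.081e+02 -2.141e+02  7.900e+01  8.000e-01]
 [ 6.801e+02 -2.278e+02  8.050e+01  7.000e-01]
 [ 4.076e+02 -3.151e+02  9.200e+00  6.000e-01]
 [ 6.065e+02 -2.118e+02  7.780e+01  8.000e-01]
 [ 4.067e+02 -3.155e+02  7.300e+00  6.000e-01]
 [ 6.064e+02 -2.114e+02  7.920e+01  6.000e-01]
 [ 4.073e+02 -3.145e+02  5.800e+00  6.000e-01]
 [ 4.073e+02 -3.152e+02  5.400e+00  7.000e-01]
 [ 6.054e+02 -2.106e+02  7.700e+01  6.000e-01]]
('scene', 'stand')
[[ 5.980e+02 -2.443e+02 -1.000e+00  6.000e-01]
 [ 5.962e+02 -2.463e+02  1.800e+00  9.000e-01]
 [ 5.007e+02  1.537e+02  9.610e+01  8.000e-01]
 [ 5.687e+02  1.766e+02 -4.500e+00  3.000e-01]
 [ 5.991e+02 -2.437e+02  3.000e-01  6.000e-01]
 [ 5.973e+02 -2.439e+02  1.400e+00  7.000e-01]]
('scene', 'changer')
[[566.4 175.7  -5.1   0.8]
 [568.7 176.4  -3.6   1. ]
 [569.6 177.2  -5.2   0.6]
 [572.1 175.5  -5.    0.6]]
('scene', 'cup')
[[ 5.024e+02  1.537e+02  9.480e+01  6.000e-01]
 [ 5.028e+02  1.545e+02  9.160e+01  7.000e-01]
 [ 5.031e+02  1.552e+02  9.580e+01  6.000e-01]
 [ 6.788e+02 -2.286e+02  7.930e+01  7.000e-01]
 [ 5.018e+02  1.554
[... 1916 characters left out ...]
-1.943e+02  7.910e+01  7.000e-01]
 [ 6.773e+02 -2.295e+02  7.800e+01  5.000e-01]
 [ 5.398e+02 -1.924e+02  7.730e+01  7.000e-01]
 [ 5.404e+02 -1.963e+02  7.630e+01  6.000e-01]
 [ 6.777e+02 -2.310e+02  7.950e+01  6.000e-01]]
scene [(48, array([363.5, 157.6])), (54, array([389.7, 169.7])), (62, array([337.4, 182.5])), (64, array([391.5, 186.5])), (75, array([365.5, 192.7])), (88, array([212.1, 241.5])), (100, array([228.7, 253.9])), (116, array([229.6, 289.8]))]
top [(66, array([369.2, 142.9])), (43, array([143.1, 162. ])), (40, array([180.2, 166.8])), (64, array([355.9, 172. ])), (48, array([118.9, 190.5])), (48, array([193.5, 200.3])), (71, array([355.1, 211.6])), (47, array([131.8, 225. ]))]
```

Run:
```python
from h import *
F={c:grab_frame(c) for c in("scene","top")}
r={c:[b for a,b in reds(F[c])] for c in F}
# stand caps: left-to-right
S=r["scene"];T=r["top"]
pairs={"short(540)":((212,241),(355,211)),"sample":((229,254),(356,172)),"short(677)":((230,290),(369,143))}
for k,(a,b) in pairs.items():
    a=min(S,key=lambda p:np.hypot(*(p-a)));b=min(T,key=lambda p:np.hypot(*(p-b)))
    X,e=tri([ray(F["scene"],*a),ray(F["top"],*b)]);print(k,np.round(X,1),np.round(e,1))
# wheel fit: caps centre at z 137, r 68
def pts(p): 
    a=p[2]+np.pi+np.arange(1,6)*np.pi/3
    return np.c_[p[0]+68*np.cos(a),p[1]+68*np.sin(a),np.full(5,139.)]
from scipy.spatial.distance import cdist
for cams in (["scene"],["top"],["scene","top"]):
    def res(p):
        o=[]
        for c in cams:
            q=proj(F[c],pts(p)); D=cdist(q,r[c]); j=D.argmin(1); o.append((q-np.array(r[c])[j]).ravel())
        return np.concatenate(o)
    s=least_squares(res,[569,178.5,0.345]); p=s.x
    print(cams,np.round(p,3),"cup",np.round([p[0]-68*np.cos(p[2]),p[1]-68*np.sin(p[2])],1),"rms",np.sqrt(np.mean(s.fun**2)))
```

```text
short(540) [ 540.  -189.4   86.1] [0.4 0.4]
sample [ 612.2 -190.5  108.7] [1.1 1.1]
short(677) [ 675.9 -223.8   85.9] [0.8 0.8]
['scene'] [5.70918e+02 1.77228e+02 3.70000e-01] cup [507.5 152.6] rms 0.7065289548486493
['top'] [5.66518e+02 1.79043e+02 3.72000e-01] cup [503.2 154.3] rms 0.1594026083086062
['scene', 'top'] [5.67594e+02 1.79080e+02 3.72000e-01] cup [504.2 154.4] rms 0.7786157170923307
```

View pics/scene_stand.png

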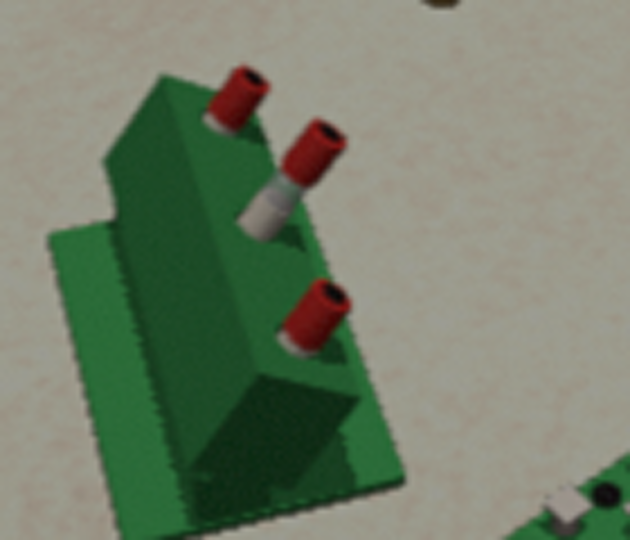

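View pics/top_ch.png

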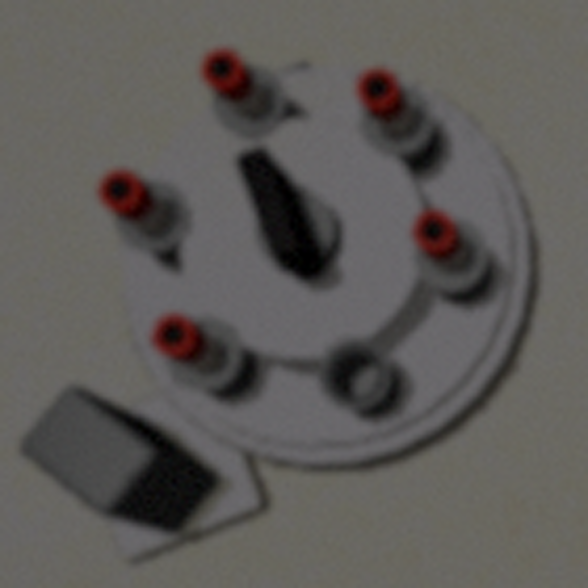

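```bash
cat > pl.py <<'E'
from h import *
from scipy.spatial.transform import Rotation as Ro
def cur():
    s=robot.get_state(); return np.array(s["tool_pos"]),Ro.from_quat(s["tool_rot"])
def rot(z,y):
    z=np.array(z,float);z/=np.linalg.norm(z);y=np.array(y,float);y-=z*(y@z);y/=np.linalg.norm(y)
    return Ro.from_matrix(np.c_[np.cross(y,z),y,z])
def rows(P,R,P2,R2,N,grip,dec=3,wp=None):
    """straight line; returns rounded rows and the simulated end"""
    out=[];p=P.copy();r=R
    for i in range(N):
        rem=N-i
        d=r.inv().apply(P2-p)/rem/30; w=(r.inv()*R2).as_rotvec()/rem/2
        row=np.round(np.r_[d,w],dec); out.append([float(x) for x in row]+[grip])
        p=p+r.apply(row[:3]*30); r=r*Ro.from_rotvec(row[3:6]*2)
    return out,p,r
def show(o):
    for i in range(0,len(o),8): print(str(o[i:i+8]).replace(" ",""))
lean=0.63; l=np.array([.243,.970,0]); l/=np.linalg.norm(l)
a=np.array([0,0,np.cos(lean)])+l*np.sin(lean)
rowd=np.array([l[1],-l[0],0])
cap=np.array([612.7,-190,108.7]); Rs=rot(-a,rowd)
E
python3 - <<'E'
from pl import *
P,R=cur()
o,p,r=rows(P,R,cap+80*a,Rs,32,0.55); show(o); print(cap+80*a,p)
E
```

```text
[[-0.661,-0.582,0.053,0.007,-0.008,0.022,0.55],[-0.684,-0.552,0.072,0.007,-0.008,0.022,0.55],[-0.707,-0.52,0.091,0.007,-0.008,0.022,0.55],[-0.727,-0.487,0.109,0.007,-0.008,0.022,0.55],[-0.746,-0.453,0.127,0.007,-0.008,0.022,0.55],[-0.763,-0.418,0.146,0.007,-0.008,0.022,0.55],[-0.778,-0.382,0.164,0.007,-0.008,0.022,0.55],[-0.791,-0.345,0.181,0.007,-0.008,0.022,0.55]]
[[-0.803,-0.307,0.199,0.007,-0.008,0.022,0.55],[-0.812,-0.269,0.215,0.007,-0.008,0.022,0.55],[-0.82,-0.23,0.232,0.007,-0.008,0.022,0.55],[-0.825,-0.19,0.248,0.007,-0.008,0.022,0.55],[-0.828,-0.15,0.264,0.007,-0.008,0.022,0.55],[-0.83,-0.11,0.279,0.007,-0.008,0.022,0.55],[-0.829,-0.069,0.293,0.007,-0.008,0.022,0.55],[-0.826,-0.029,0.307,0.007,-0.008,0.022,0.55]]
[[-0.822,0.012,0.321,0.007,-0.008,0.022,0.55],[-0.815,0.053,0.333,0.007,-0.008,0.022,0.55],[-0.806,0.093,0.345,0.007,-0.008,0.022,0.55],[-0.796,0.133,0.356,0.007,-0.008,0.022,0.55],[-0.783,0.173,0.367,0.007,-0.008,0.021,0.55],[-0.769,0.211,0.377,0.007,-0.008,0.022,0.55],[-0.753,0.25,0.386,0.007,-0.008,0.021,0.55],[-0.736,0.287,0.394,0.007,-0.008,0.022,0.55]]
[[-0.716,0.324,0.401,0.007,-0.008,0.021,0.55],[-0.695,0.359,0.408,0.007,-0.008,0.022,0.55],[-0.672,0.395,0.413,0.007,-0.008,0.021,0.55],[-0.648,0.429,0.418,0.007,-0.009,0.022,0.55],[-0.62,0.462,0.423,0.007,-0.008,0.021,0.55],[-0.594,0.494,0.426,0.007,-0.009,0.022,0.55],[-0.563,0.525,0.43,0.007,-0.008,0.021,0.55],[-0.534,0.555,0.43,0.007,-0.009,0.022,0.55]]
[ 624.15326616 -144.28120094  173.34220066] [ 624.16113771 -144.26656136  173.34519929]
```

>>> {"method": "step_arm", "body": {
  "plan": [
    [-0.66, -0.58, 0.05, 0.007, -0.008, 0.022, 0.55],
    [-0.68, -0.55, 0.07, 0.007, -0.008, 0.022, 0.55],
    [-0.7, -0.52, 0.08, 0.007, -0.008, 0.022, 0.55],
    [-0.73, -0.49, 0.1, 0.007, -0.008, 0.022, 0.55],
    [-0.75, -0.45, 0.12, 0.007, -0.008, 0.022, 0.55],
    [-0.76, -0.42, 0.14, 0.007, -0.008, 0.022, 0.55],
    [-0.78, -0.38, 0.15, 0.007, -0.008, 0.022, 0.55],
    [-0.79, -0.35, 0.16, 0.007, -0.008, 0.022, 0.55]
  ]
}}

```text
clock: 4.37
tool_pos: [332.3, 417.7, 214.0]
tool_rot: [0.353, 0.932, -0.067, 0.053]
ft_force: [-0.3, 0.2, -0.5]
gripper_width: 51.7
```

>>> {"method": "step_arm", "body": {
  "plan": [
    [-0.8, -0.31, 0.18, 0.007, -0.008, 0.022, 0.55],
    [-0.81, -0.27, 0.2, 0.007, -0.008, 0.022, 0.55],
    [-0.82, -0.23, 0.22, 0.007, -0.008, 0.022, 0.55],
    [-0.83, -0.19, 0.24, 0.007, -0.008, 0.022, 0.55],
    [-0.83, -0.15, 0.26, 0.007, -0.008, 0.022, 0.55],
    [-0.83, -0.11, 0.28, 0.007, -0.008, 0.022, 0.55],
    [-0.83, -0.07, 0.29, 0.007, -0.008, 0.022, 0.55],
    [-0.83, -0.03, 0.31, 0.007, -0.008, 0.022, 0.55]
  ]
}}

```text
clock: 5.03
tool_pos: [430.2, 228.8, 202.7]
tool_rot: [0.509, 0.844, -0.131, 0.103]
ft_force: [0.5, 0.6, 0.4]
gripper_width: 51.5
```

Run:
```python
from pl import *
P,R=cur(); print(P,R.as_matrix()[:,2],robot.get_state()["joint_pos"])
o,p,r=rows(P,R,cap+80*a,Rs,16,0.55); show(o); print(p)
```

```text
[430.15111174 228.83724883 202.7220405 ] [ 0.04083465 -0.32622025 -0.94441139] [-1.01192474  0.55545145  0.40227603  1.8785439   0.10201073  0.91723097
 -0.23041382]
[[-0.815,0.018,0.328,0.007,-0.008,0.021,0.55],[-0.808,0.056,0.34,0.007,-0.008,0.021,0.55],[-0.799,0.095,0.352,0.007,-0.008,0.022,0.55],[-0.788,0.135,0.363,0.007,-0.008,0.021,0.55],[-0.776,0.173,0.374,0.007,-0.008,0.022,0.55],[-0.761,0.212,0.383,0.007,-0.008,0.021,0.55],[-0.745,0.249,0.392,0.007,-0.008,0.022,0.55],[-0.727,0.287,0.4,0.007,-0.008,0.021,0.55]]
[[-0.708,0.323,0.407,0.007,-0.008,0.022,0.55],[-0.686,0.359,0.414,0.007,-0.008,0.021,0.55],[-0.664,0.394,0.419,0.007,-0.008,0.022,0.55],[-0.639,0.428,0.424,0.007,-0.008,0.021,0.55],[-0.614,0.46,0.428,0.007,-0.008,0.022,0.55],[-0.586,0.493,0.431,0.007,-0.009,0.021,0.55],[-0.556,0.523,0.433,0.007,-0.008,0.022,0.55],[-0.526,0.553,0.435,0.007,-0.009,0.021,0.55]]
[ 624.1494042  -144.27902045  173.3444605 ]
```

>>> {"method": "step_arm", "body": {
  "plan": [
    [-0.82, 0.02, 0.33, 0.007, -0.008, 0.021, 0.55],
    [-0.81, 0.06, 0.34, 0.007, -0.008, 0.022, 0.55],
    [-0.8, 0.1, 0.35, 0.007, -0.008, 0.021, 0.55],
    [-0.79, 0.14, 0.36, 0.007, -0.008, 0.022, 0.55],
    [-0.78, 0.17, 0.37, 0.007, -0.008, 0.021, 0.55],
    [-0.76, 0.21, 0.38, 0.007, -0.008, 0.022, 0.55],
    [-0.74, 0.25, 0.39, 0.007, -0.008, 0.021, 0.55],
    [-0.73, 0.29, 0.4, 0.007, -0.008, 0.022, 0.55]
  ]
}}

```text
clock: 5.7
tool_pos: [527.9, 42.6, 188.0]
tool_rot: [0.641, 0.728, -0.191, 0.149]
ft_force: [-0.6, -0.3, -1.5]
gripper_width: 51.5
```

>>> {"method": "step_arm", "body": {
  "plan": [
    [-0.71, 0.32, 0.41, 0.007, -0.008, 0.022, 0.55],
    [-0.69, 0.36, 0.41, 0.007, -0.008, 0.021, 0.55],
    [-0.66, 0.39, 0.42, 0.007, -0.008, 0.022, 0.55],
    [-0.64, 0.43, 0.42, 0.007, -0.008, 0.021, 0.55],
    [-0.61, 0.46, 0.43, 0.007, -0.008, 0.022, 0.55],
    [-0.59, 0.49, 0.43, 0.007, -0.009, 0.021, 0.55],
    [-0.56, 0.52, 0.43, 0.007, -0.008, 0.022, 0.55],
    [-0.53, 0.55, 0.43, 0.007, -0.009, 0.021, 0.55]
  ]
}}

```text
clock: 6.37
tool_pos: [624.5, -144.0, 173.3]
tool_rot: [0.75, 0.585, -0.245, 0.191]
ft_force: [1.2, 0.8, -0.4]
gripper_width: 51.7
```

Run:
```python
from pl import *
P,R=cur(); print(P,R.as_matrix().T,robot.get_state()["joint_pos"]); print("desired",Rs.as_matrix().T)
print("err tool",R.inv().apply(cap-P),(R.inv()*Rs).as_rotvec())
for c in("scene","top"):
    f=grab_frame(c); im=f["image"].copy()
    q=proj(f,[P,P+19*R.as_matrix()[:,2],P+80*R.as_matrix()[:,2],P+60*R.as_matrix()[:,2]])
    im=cv2.resize(im,None,fx=4,fy=4,interpolation=cv2.INTER_CUBIC)
    for k in q: cv2.circle(im,tuple(int(x*4) for x in k),3,(0,255,255),1)
    x,y=[int(v*4) for v in q[1]]
    cv2.imwrite(f"pics/{c}_app.png",im[max(0,y-300):y+300,max(0,x-350):x+350,::-1])
```

```text
[ 624.486833   -144.00697347  173.27862228] [[ 1.96500186e-01  7.83441701e-01 -5.89581867e-01]
 [ 9.69915829e-01 -2.43440410e-01 -2.25122250e-04]
 [-1.43704422e-01 -5.71800549e-01 -8.07708593e-01]] [-0.48907543  0.90629058  0.67986911  1.54500214  0.11310756  0.97805792
 -0.30037409]
desired [[ 0.19635569  0.78380667 -0.58914476]
 [ 0.97002474 -0.2430062   0.        ]
 [-0.14316583 -0.57148499 -0.80802751]]
err tool [-0.27458512 -0.22113657 80.15336599] [-0.00044571  0.00054103 -0.00022897]
```

View pics/scene_app.png

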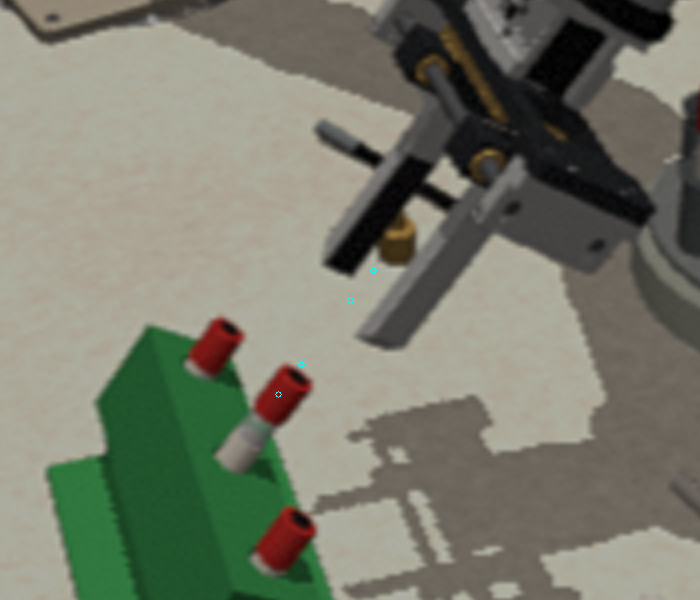

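View pics/top_app.png

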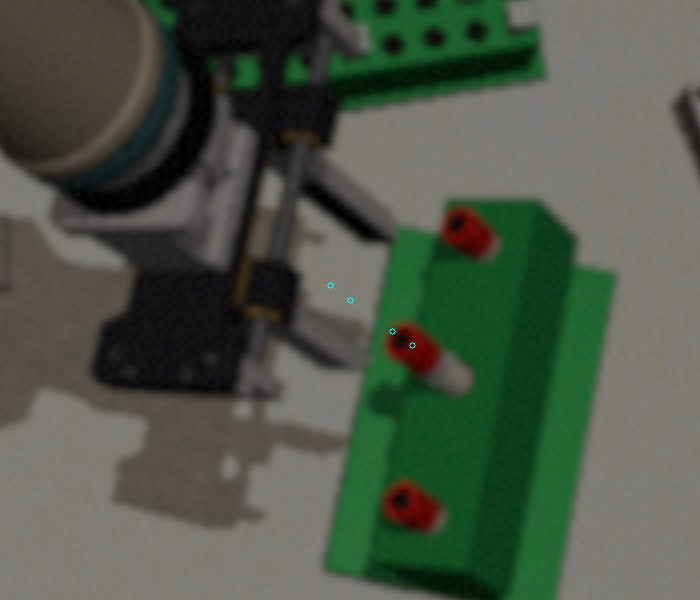

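Both views put the point 80 mm ahead of the tool on the middle cap: scene crop (278,395), top crop (412,345). I'll advance and grip.

>>> {"method": "step_arm", "body": {
  "plan": [
    [0, 0, 0.5, 0, 0, 0, 0.5],
    [0, 0, 0.5, 0, 0, 0, 0.5],
    [0, 0, 0.5, 0, 0, 0, 0.5],
    [0, 0, 0.4, 0, 0, 0, 0.5],
    [0, 0, 0.3, 0, 0, 0, 0.5],
    [0, 0, 0.3, 0, 0, 0, 0.5],
    [0, 0, 0.17, 0, 0, 0, 0.5],
    [0, 0, 0, 0, 0, 0, 0.5]
  ]
}}

```text
clock: 7.13
tool_pos: [612.3, -187.6, 108.1]
tool_rot: [0.749, 0.586, -0.244, 0.19]
ft_force: [0.4, 0.0, 0.5]
gripper_width: 47.0
```

Run:
```python
from pl import *
P,R=cur(); print("err tool",R.inv().apply(cap-P),(R.inv()*Rs).as_rotvec(),robot.get_state()["ft_force"])
for c in("scene","top"):
    f=grab_frame(c); im=f["image"].copy()
    q=proj(f,[P,P+19*R.as_matrix()[:,2]])
    im=cv2.resize(im,None,fx=5,fy=5,interpolation=cv2.INTER_CUBIC)
    x,y=[int(v*5) for v in q[0]]
    cv2.imwrite(f"pics/{c}_g.png",im[max(0,y-220):y+220,max(0,x-250):x+250,::-1])
```

```text
err tool [-2.15997694  1.00545038  0.78638194] [-8.48677877e-05 -1.02311019e-03  3.38876603e-03] [0.44566952 0.04876401 0.48545254]
```

View pics/scene_g.png

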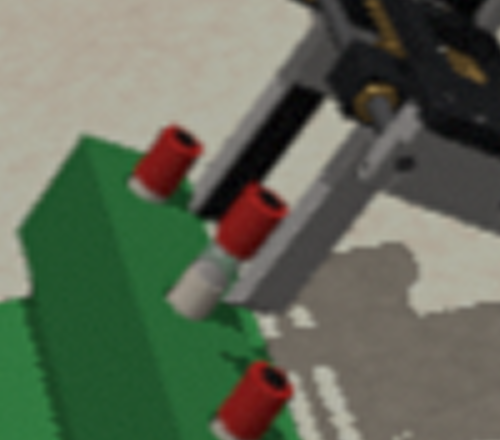

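View pics/top_g.png

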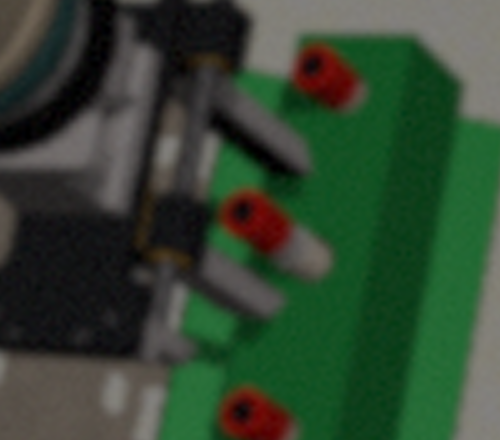

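>>> {"method": "step_arm", "body": {
  "plan": [
    [-0.07, 0.03, 0.03, 0, 0, 0, 0.5],
    [0, 0, 0, 0, 0, 0, 0.5],
    [0, 0, 0, 0, 0, 0, 0.5],
    [0, 0, 0, 0, 0, 0, 0.3],
    [0, 0, 0, 0, 0, 0, 0.3],
    [0, 0, 0, 0, 0, 0, 0.3],
    [0, 0, 0, 0, 0, 0, 0.3],
    [0, 0, 0, 0, 0, 0, 0.3]
  ]
}}

```text
clock: 7.9
tool_pos: [613.4, -189.3, 109.3]
tool_rot: [0.749, 0.587, -0.243, 0.19]
ft_force: [0.2, 0.1, 0.4]
gripper_width: 28.3
```

```bash
python3 - <<'E'
from pl import *
P,R=cur(); print("err tool",R.inv().apply(cap-P),(R.inv()*Rs).as_rotvec(),robot.get_state()["ft_force"])
M=R.as_matrix()
for c in("scene","top"):
    f=grab_frame(c); im=f["image"].copy()
    # predicted cap outline if tube axis = tool axis through TCP
    im=cv2.resize(im,None,fx=6,fy=6,interpolation=cv2.INTER_CUBIC)
    for zz in(-12,12):
        th=np.linspace(0,2*np.pi,40); pts=P+zz*M[:,2]+9.5*(np.cos(th)[:,None]*M[:,0]+np.sin(th)[:,None]*M[:,1])
        q=proj(f,pts)*6+3; cv2.polylines(im,[q.astype(int)],True,(0,255,255),1)
    x,y=[int(v*6) for v in proj(f,P)[0]]
    cv2.imwrite(f"pics/{c}_g2.png",im[max(0,y-200):y+200,max(0,x-200):x+200,::-1])
E
python3 -c "
import cv2,numpy as np
cv2.imwrite('pics/g2.png',np.hstack([cv2.imread('pics/scene_g2.png'),cv2.imread('pics/top_g2.png')]))"
```

```text
err tool [-0.31585721 -0.48531748  0.94440801] [ 0.00148217 -0.00170048  0.00337898] [0.24377766 0.1088242  0.41729527]
```

View pics/g2.png

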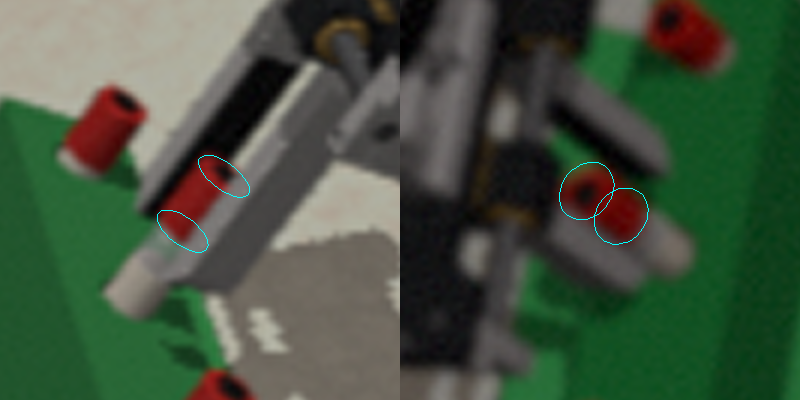

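The predicted cap outline sits on the cap in both views, so I'll close the gripper.

>>> {"method": "step_arm", "body": {
  "plan": [
    [0, 0, 0, 0, 0, 0, 0.1],
    [0, 0, 0, 0, 0, 0, 0],
    [0, 0, 0, 0, 0, 0, 0],
    [0, 0, 0, 0, 0, 0, 0],
    [0, 0, 0, 0, 0, 0, 0],
    [0, 0, 0, 0, 0, 0, 0],
    [0, 0, 0, 0, 0, 0, 0],
    [0, 0, 0, 0, 0, 0, 0]
  ]
}}

```text
clock: 8.67
tool_pos: [612.8, -189.4, 109.3]
tool_rot: [0.749, 0.586, -0.244, 0.19]
ft_force: [-2.2, 2.0, 2.7]
gripper_width: 18.5
```

>>> {"method": "step_arm", "body": {
  "plan": [
    [0, 0, -0.1, 0, 0, 0, 0],
    [0, 0, -0.1, 0, 0, 0, 0],
    [0, 0, -0.2, 0, 0, 0, 0],
    [0, 0, -0.2, 0, 0, 0, 0],
    [0, 0, -0.2, 0, 0, 0, 0],
    [0, 0, -0.2, 0, 0, 0, 0],
    [0, 0, -0.2, 0, 0, 0, 0],
    [0, 0, -0.2, 0, 0, 0, 0]
  ]
}}

```text
clock: 9.33
tool_pos: [619.8, -164.9, 143.9]
tool_rot: [0.749, 0.587, -0.243, 0.191]
ft_force: [-0.1, -0.1, -0.1]
gripper_width: 18.6
```

>>> {"method": "step_arm", "body": {
  "plan": [
    [0, 0, -0.3, 0, 0, 0, 0],
    [0, 0, -0.4, 0, 0, 0, 0],
    [0, 0, -0.5, 0, 0, 0, 0],
    [0, 0, -0.5, 0, 0, 0, 0],
    [0, 0, -0.5, 0, 0, 0, 0],
    [0, 0, -0.3, 0, 0, 0, 0],
    [0, 0, 0, 0, 0, 0, 0],
    [0, 0, 0, 0, 0, 0, 0]
  ]
}}

```text
clock: 10.0
tool_pos: [630.5, -122.1, 204.3]
tool_rot: [0.749, 0.587, -0.243, 0.191]
ft_force: [0.8, 0.5, 0.1]
gripper_width: 18.4
```

Run:
```python
from pl import *
P,R=cur();M=R.as_matrix(); print(P,robot.get_state()["ft_force"],robot.get_state()["joint_pos"])
ims=[]
for c in("scene","top"):
    f=grab_frame(c); im=cv2.resize(f["image"],None,fx=5,fy=5,interpolation=cv2.INTER_CUBIC)
    for zz,rr in((-12,9.5),(12,9.5),(88,8)):
        th=np.linspace(0,2*np.pi,40); pts=P+zz*M[:,2]+rr*(np.cos(th)[:,None]*M[:,0]+np.sin(th)[:,None]*M[:,1])
        cv2.polylines(im,[(proj(f,pts)*5+2).astype(int)],True,(0,255,255),1)
    x,y=[int(v*5) for v in proj(f,P+40*M[:,2])[0]]
    ims.append(im[y-220:y+220,x-200:x+200,::-1])
cv2.imwrite("pics/lift.png",np.hstack(ims))
```

```text
[ 630.4886293  -122.12017965  204.34000523] [0.8485098  0.45354563 0.09736856] [-0.51751807  0.87483665  0.68624906  1.50254779  0.11560242  1.05538102
 -0.2980207 ]
```

View pics/lift.png

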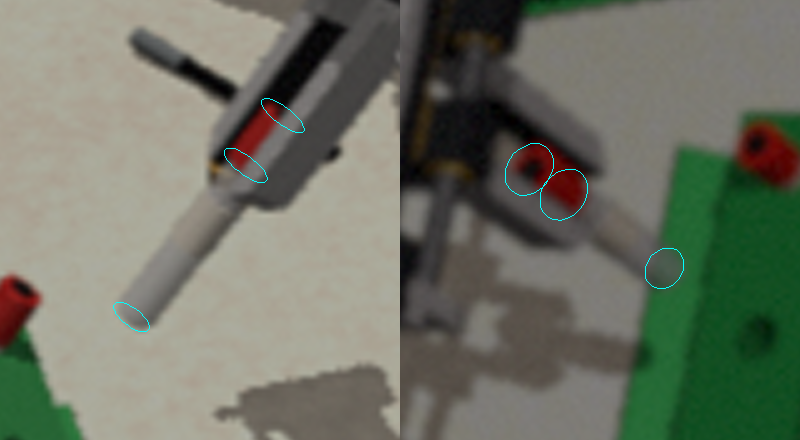

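The held tube lines up with the tool axis to about 0.03 rad, with its foot at scene crop (140,310). Next I'll bring it upright, carry it to the changer and yaw it.

```bash
cat >> pl.py <<'E'
axis=np.array([568.5,178.7]); phi=0.365; cup=np.array([503.5,154.3,94.])
Rup=rot([0,0,-1],rowd)
Rc=rot([0,0,-1],[-np.sin(phi),np.cos(phi),0])
E
python3 - <<'E'
from pl import *
P,R=cur()
A=np.array([600,-60,255.])
o,p,r=rows(P,R,A,Rup,8,0,2); show(o); print(p,r.as_matrix()[:,2])
o,p,r=rows(p,r,np.r_[cup[:2],250.],Rc,24,0); show(o); print(p)
E
```

```text
[[0.06,-0.18,-0.31,-0.0,0.04,0.0,0],[0.08,-0.18,-0.3,-0.0,0.04,0.0,0],[0.1,-0.18,-0.29,-0.0,0.04,0.0,0],[0.13,-0.18,-0.28,-0.0,0.04,0.0,0],[0.15,-0.18,-0.27,-0.0,0.04,0.0,0],[0.17,-0.19,-0.26,-0.0,0.04,0.0,0],[0.19,-0.18,-0.25,-0.0,0.04,0.0,0],[0.21,-0.19,-0.23,-0.0,0.03,0.0,0]]
[599.93722239 -60.02770434 254.96232634] [-0.00366307 -0.00814487 -0.99996012]
[[0.257,-0.201,0.005,-0.0,0.0,-0.045,0],[0.274,-0.178,0.005,-0.0,0.0,-0.045,0],[0.289,-0.152,0.005,-0.0,0.0,-0.045,0],[0.301,-0.126,0.005,-0.0,0.0,-0.045,0],[0.311,-0.098,0.005,-0.0,0.0,-0.045,0],[0.319,-0.07,0.005,-0.0,0.0,-0.045,0],[0.324,-0.041,0.005,-0.0,0.0,-0.046,0],[0.326,-0.011,0.005,-0.0,-0.0,-0.045,0]]
[[0.326,0.019,0.005,-0.0,-0.0,-0.046,0],[0.323,0.048,0.005,-0.0,-0.0,-0.045,0],[0.317,0.077,0.005,-0.0,-0.0,-0.046,0],[0.309,0.106,0.005,-0.0,-0.0,-0.045,0],[0.298,0.133,0.005,-0.0,-0.0,-0.046,0],[0.284,0.16,0.005,-0.0,-0.0,-0.045,0],[0.269,0.185,0.005,-0.0,-0.0,-0.046,0],[0.251,0.209,0.005,-0.0,-0.0,-0.045,0]]
[[0.231,0.231,0.005,-0.001,-0.0,-0.046,0],[0.209,0.251,0.005,-0.0,-0.0,-0.045,0],[0.185,0.269,0.005,-0.001,-0.0,-0.046,0],[0.16,0.285,0.006,-0.0,-0.0,-0.045,0],[0.133,0.298,0.006,-0.0,-0.0,-0.046,0],[0.106,0.309,0.006,-0.001,-0.001,-0.045,0],[0.077,0.317,0.007,-0.0,-0.0,-0.046,0],[0.048,0.323,0.006,-0.001,-0.001,-0.045,0]]
[503.50686203 154.30954306 250.00067087]
```

>>> {"method": "step_arm", "body": {
  "plan": [
    [0.06, -0.18, -0.31, 0, 0.04, 0, 0],
    [0.08, -0.18, -0.3, 0, 0.04, 0, 0],
    [0.1, -0.18, -0.29, 0, 0.04, 0, 0],
    [0.13, -0.18, -0.28, 0, 0.04, 0, 0],
    [0.15, -0.18, -0.27, 0, 0.04, 0, 0],
    [0.17, -0.19, -0.26, 0, 0.04, 0, 0],
    [0.19, -0.18, -0.25, 0, 0.04, 0, 0],
    [0.21, -0.19, -0.23, 0, 0.035, 0, 0]
  ]
}}

```text
clock: 10.77
tool_pos: [599.6, -60.8, 255.7]
tool_rot: [0.788, 0.616, 0.001, -0.002]
ft_force: [0.4, 0.1, -0.3]
gripper_width: 18.1
```

>>> {"method": "step_arm", "body": {
  "plan": [
    [0.26, -0.2, 0, 0, 0, -0.045, 0],
    [0.27, -0.18, 0, 0, 0, -0.045, 0],
    [0.29, -0.15, 0, 0, 0, -0.045, 0],
    [0.3, -0.13, 0, 0, 0, -0.045, 0],
    [0.31, -0.1, 0, 0, 0, -0.045, 0],
    [0.32, -0.07, 0, 0, 0, -0.045, 0],
    [0.32, -0.04, 0, 0, 0, -0.045, 0],
    [0.33, -0.01, 0, 0, 0, -0.045, 0]
  ]
}}

```text
clock: 11.43
tool_pos: [567.2, 11.1, 254.7]
tool_rot: [0.518, 0.855, -0.0, -0.001]
ft_force: [0.2, -0.5, -0.4]
gripper_width: 18.2
```

>>> {"method": "step_arm", "body": {
  "plan": [
    [0.33, 0.02, 0, 0, 0, -0.045, 0],
    [0.32, 0.05, 0, 0, 0, -0.045, 0],
    [0.32, 0.08, 0, 0, 0, -0.045, 0],
    [0.31, 0.11, 0, 0, 0, -0.045, 0],
    [0.3, 0.13, 0, 0, 0, -0.045, 0],
    [0.28, 0.16, 0, 0, 0, -0.045, 0],
    [0.27, 0.18, 0, 0, 0, -0.045, 0],
    [0.25, 0.21, 0, 0, 0, -0.045, 0]
  ]
}}

```text
clock: 12.1
tool_pos: [535.6, 82.7, 254.9]
tool_rot: [0.184, 0.983, 0.0, -0.001]
ft_force: [-0.4, -0.6, -0.1]
gripper_width: 18.2
```

Run:
```python
from pl import *
P,R=cur(); print(P,robot.get_state()["joint_pos"])
o,p,r=rows(P,R,np.r_[cup[:2],250.],Rc,8,0); show(o); print(p)
```

```text
[535.57664941  82.73806347 254.86135475] [-0.2117179   0.43846211  0.01081562  1.78115858 -0.00726219  0.92387497
  1.00366634]
[[0.232,0.23,0.021,0.0,-0.0,-0.046,0],[0.21,0.25,0.021,0.0,-0.0,-0.046,0],[0.186,0.268,0.021,0.0,-0.0,-0.046,0],[0.161,0.284,0.021,0.0,-0.0,-0.046,0],[0.134,0.298,0.021,0.0,-0.0,-0.046,0],[0.106,0.309,0.02,0.0,-0.0,-0.046,0],[0.078,0.318,0.021,0.0,-0.0,-0.046,0],[0.048,0.324,0.02,0.001,-0.001,-0.045,0]]
[503.49076913 154.31012706 250.00534781]
```

>>> {"method": "step_arm", "body": {
  "plan": [
    [0.23, 0.23, 0.02, 0, 0, -0.046, 0],
    [0.21, 0.25, 0.02, 0, 0, -0.046, 0],
    [0.19, 0.27, 0.02, 0, 0, -0.046, 0],
    [0.16, 0.28, 0.02, 0, 0, -0.046, 0],
    [0.13, 0.3, 0.02, 0, 0, -0.046, 0],
    [0.11, 0.31, 0.02, 0, 0, -0.046, 0],
    [0.08, 0.32, 0.02, 0, 0, -0.046, 0],
    [0.05, 0.32, 0.02, 0, 0, -0.045, 0]
  ]
}}

```text
clock: 12.77
tool_pos: [503.8, 154.3, 250.2]
tool_rot: [-0.181, 0.983, 0.0, -0.001]
ft_force: [-0.1, 0.1, 0.3]
gripper_width: 18.0
```

>>> {"method": "step_arm", "body": {
  "plan": [
    [0, 0, 0.2, 0, 0, 0, 0],
    [0, 0, 0.2, 0, 0, 0, 0],
    [0, 0, 0.2, 0, 0, 0, 0],
    [0, 0, 0.2, 0, 0, 0, 0],
    [0, 0, 0.2, 0, 0, 0, 0],
    [0, 0, 0.1, 0, 0, 0, 0],
    [0, 0, 0, 0, 0, 0, 0],
    [0, 0, 0, 0, 0, 0, 0]
  ]
}}

```text
clock: 13.43
tool_pos: [504.4, 155.0, 217.8]
tool_rot: [-0.179, 0.984, 0.001, -0.0]
ft_force: [-0.5, -0.2, 0.7]
gripper_width: 18.3
```

```bash
cat > vw.py <<'E'
from pl import *
import sys
P,R=cur();M=R.as_matrix(); s=robot.get_state(); print(P,M[:,2],s["ft_force"],s["joint_pos"])
print("err to cup tool frame",R.inv().apply(np.r_[cup[:2],137]-P),(R.inv()*Rc).as_rotvec())
ims=[]
for c in("scene","top"):
    f=grab_frame(c); im=cv2.resize(f["image"],None,fx=5,fy=5,interpolation=cv2.INTER_CUBIC)
    th=np.linspace(0,2*np.pi,40)
    for zz,rr in((-12,9.5),(12,9.5),(88,8)):
        pts=P+zz*M[:,2]+rr*(np.cos(th)[:,None]*M[:,0]+np.sin(th)[:,None]*M[:,1])
        cv2.polylines(im,[(proj(f,pts)*5+2).astype(int)],True,(0,255,255),1)
    for rr in (10,17):
        pts=cup+rr*np.c_[np.cos(th),np.sin(th),0*th]; cv2.polylines(im,[(proj(f,pts)*5+2).astype(int)],True,(255,255,0),1)
    x,y=[int(v*5) for v in proj(f,cup+[0,0,20])[0]]
    ims.append(im[y-250:y+250,x-200:x+200,::-1])
cv2.imwrite("pics/"+sys.argv[1],np.hstack(ims))
E
python3 vw.py hover.png
```

```text
[504.39758728 154.98769888 217.77404588] [-7.43465160e-04  1.62532130e-03 -9.99998403e-01] [-0.47158565 -0.24989957  0.7261082 ] [-0.22103296  0.46650537 -0.18619782  1.86172856  0.11131368  0.82349624
  1.4681792 ]
err to cup tool frame [ 1.07279295 -0.47043783 80.77346646] [ 0.0017834  -0.00011796 -0.00406469]
```

View pics/hover.png

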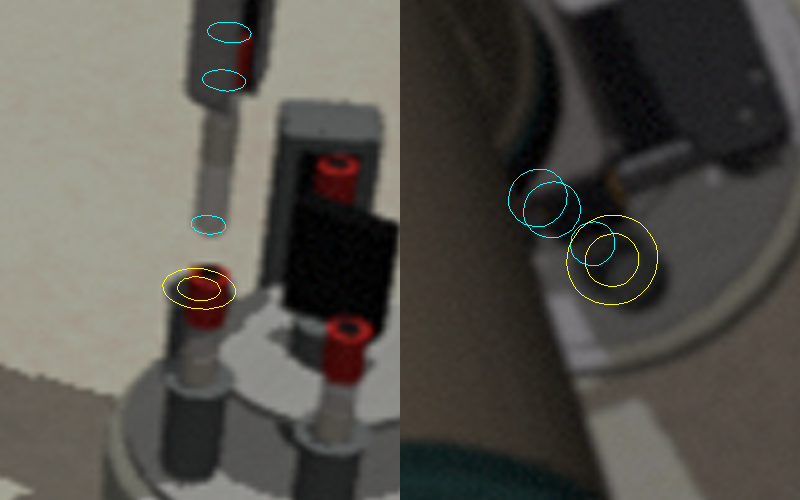

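Run:
```python
from pl import *
ims=[]
for c,o in(("scene","pics/scene0.png"),("top","pics/top0.png")):
    f=grab_frame(c); im=cv2.resize(cv2.imread(o),None,fx=8,fy=8,interpolation=cv2.INTER_CUBIC)
    a=im.copy();th=np.linspace(0,2*np.pi,60)
    for rr,z,col in ((10,94,(0,255,255)),(17,94,(0,255,255))):
        pts=cup+rr*np.c_[np.cos(th),np.sin(th),0*th]; cv2.polylines(im,[(proj(f,pts)*8+4).astype(int)],True,col,1)
    x,y=[int(v*8) for v in proj(f,cup)[0]]
    if c=="top": ims+=[a[y-200:y+200,x-200:x+200],im[y-200:y+200,x-200:x+200]]
cv2.imwrite("pics/cupo.png",cv2.convertScaleAbs(np.hstack(ims),alpha=1.8))
```

```text
(no output)
```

View pics/cupo.png

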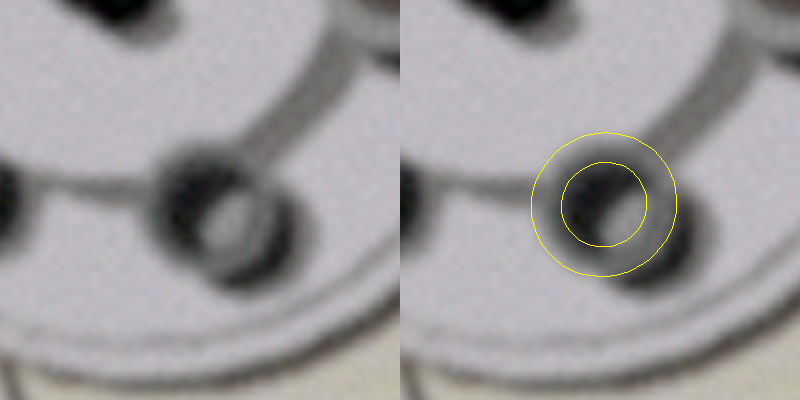

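>>> {"method": "step_arm", "body": {
  "plan": [
    [0.04, -0.03, 0.1, 0, 0, 0, 0],
    [0, 0, 0.2, 0, 0, 0, 0],
    [0, 0, 0.2, 0, 0, 0, 0],
    [0, 0, 0.2, 0, 0, 0, 0],
    [0, 0, 0.2, 0, 0, 0, 0],
    [0, 0, 0.1, 0, 0, 0, 0],
    [0, 0, 0.1, 0, 0, 0, 0],
    [0, 0, 0, 0, 0, 0, 0]
  ]
}}

```text
clock: 14.3
tool_pos: [503.2, 153.8, 184.3]
tool_rot: [-0.18, 0.984, 0.001, -0.001]
ft_force: [0.2, 0.9, -0.4]
gripper_width: 18.3
```

```bash
sed -i 's/cup=np.array(\[503.5,154.3/cup=np.array([503.5,153.7/' pl.py; python3 vw.py rim.png
```

```text
[503.22599251 153.7868782  184.28012287] [-0.00151492  0.00143929 -0.99999782] [ 0.23233172  0.92690385 -0.40724062] [-0.22642092  0.50960973 -0.17816191  1.90151449  0.12545834  0.74203533
  1.45706498]
err to cup tool frame [-0.26853238 -0.26712311 47.2794795 ] [ 0.00188359 -0.00090478 -0.00362475]
```

View pics/rim.png

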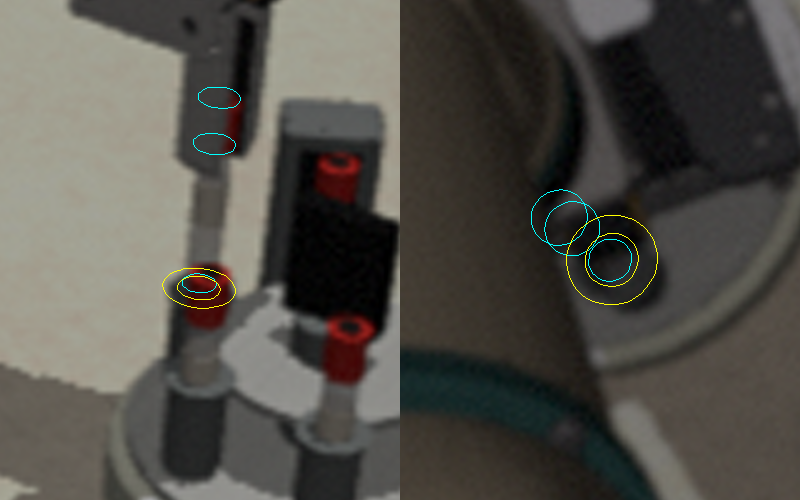

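>>> {"method": "step_arm", "body": {
  "plan": [
    [0, 0, 0.07, 0, 0, 0, 0],
    [0, 0, 0.07, 0, 0, 0, 0],
    [0, 0, 0.07, 0, 0, 0, 0],
    [0, 0, 0.07, 0, 0, 0, 0],
    [0, 0, 0.07, 0, 0, 0, 0],
    [0, 0, 0.07, 0, 0, 0, 0],
    [0, 0, 0.07, 0, 0, 0, 0],
    [0, 0, 0, 0, 0, 0, 0]
  ]
}}

```text
clock: 15.07
tool_pos: [503.3, 154.2, 169.9]
tool_rot: [-0.18, 0.984, 0.001, -0.0]
ft_force: [-0.2, 0.3, -1.0]
gripper_width: 18.2
```

```bash
python3 -c "
from pl import *
s=robot.get_state();print(s['tool_pos'],s['ft_force'],s['ft_torque'])"
```

```text
[503.28514801 154.16136683 169.87635155] [-0.18845349  0.27783287 -0.97400254] [0.27153807 0.0641884  0.05228467]
```

>>> {"method": "step_arm", "body": {
  "plan": [
    [0, 0, 0.1, 0, 0, 0, 0],
    [0, 0, 0.1, 0, 0, 0, 0],
    [0, 0, 0.1, 0, 0, 0, 0],
    [0, 0, 0.1, 0, 0, 0, 0],
    [0, 0, 0.1, 0, 0, 0, 0],
    [0, 0, 0.1, 0, 0, 0, 0],
    [0, 0, 0, 0, 0, 0, 0],
    [0, 0, 0, 0, 0, 0, 0]
  ]
}}

```text
clock: 15.73
tool_pos: [503.4, 154.0, 152.0]
tool_rot: [-0.18, 0.984, 0.001, -0.0]
ft_force: [-0.3, 1.6, -0.5]
gripper_width: 18.4
```

```bash
python3 -c "
from pl import *
s=robot.get_state();print(s['tool_pos'],s['ft_force'],s['ft_torque'])"
```

```text
[503.40527915 153.96720112 151.97103364] [-0.27930777  1.59052707 -0.51260927] [0.48519697 0.22614676 0.00874592]
```

>>> {"method": "step_arm", "body": {
  "plan": [
    [0, 0, 0.08, 0, 0, 0, 0],
    [0, 0, 0.08, 0, 0, 0, 0],
    [0, 0, 0.08, 0, 0, 0, 0],
    [0, 0, 0.07, 0, 0, 0, 0],
    [0, 0, 0.05, 0, 0, 0, 0],
    [0, 0, 0.03, 0, 0, 0, 0],
    [0, 0, 0, 0, 0, 0, 0],
    [0, 0, 0, 0, 0, 0, 0]
  ]
}}

```text
clock: 16.4
tool_pos: [503.5, 154.0, 140.4]
tool_rot: [-0.18, 0.984, 0.001, -0.0]
ft_force: [-0.9, 2.1, -1.7]
gripper_width: 18.4
```

>>> {"method": "step_arm", "body": {
  "plan": [
    [0, 0, 0.03, 0, 0, 0, 0],
    [0, 0, 0, 0, 0, 0, 0],
    [0, 0, 0.03, 0, 0, 0, 0],
    [0, 0, 0, 0, 0, 0, 0],
    [0, 0, 0.03, 0, 0, 0, 0],
    [0, 0, 0, 0, 0, 0, 0],
    [0, 0, 0, 0, 0, 0, 0],
    [0, 0, 0, 0, 0, 0, 0]
  ]
}}

```text
clock: 17.07
tool_pos: [503.5, 154.0, 137.8]
tool_rot: [-0.18, 0.984, 0.001, -0.0]
ft_force: [-1.3, 1.6, -0.9]
gripper_width: 18.7
```

>>> {"method": "step_arm", "body": {
  "plan": [
    [0, 0, 0.03, 0, 0, 0, 0],
    [0, 0, 0, 0, 0, 0, 0],
    [0, 0, 0.02, 0, 0, 0, 0],
    [0, 0, 0, 0, 0, 0, 0],
    [0, 0, 0, 0, 0, 0, 0],
    [0, 0, 0, 0, 0, 0, 0],
    [0, 0, 0, 0, 0, 0, 0],
    [0, 0, 0, 0, 0, 0, 0]
  ]
}}

```text
clock: 17.73
tool_pos: [503.6, 154.0, 136.4]
tool_rot: [-0.18, 0.984, 0.001, -0.0]
ft_force: [-1.5, 0.8, -0.3]
gripper_width: 18.2
```

```bash
python3 vw.py in.png;python3 -c "
from pl import *
s=robot.get_state();print(s['tool_pos'],s['ft_force'],s['ft_torque'])"
```

```text
[503.56573317 154.00742711 136.38415392] [-3.50793122e-04  1.83427456e-03 -9.99998256e-01] [-1.45204022  0.75366898 -0.2583624 ] [-0.2397088   0.58007151 -0.16155836  1.94526135  0.14766487  0.62709614
  1.43711031]
err to cup tool frame [ 0.16997653 -0.26320169 -0.61638585] [ 0.00183925  0.0003237  -0.00365462]
[503.52961331 153.98791844 136.38479315] [-0.99489903  1.17054225 -1.81480581] [ 0.53150847  0.25951159 -0.01789657]
```

View pics/in.png

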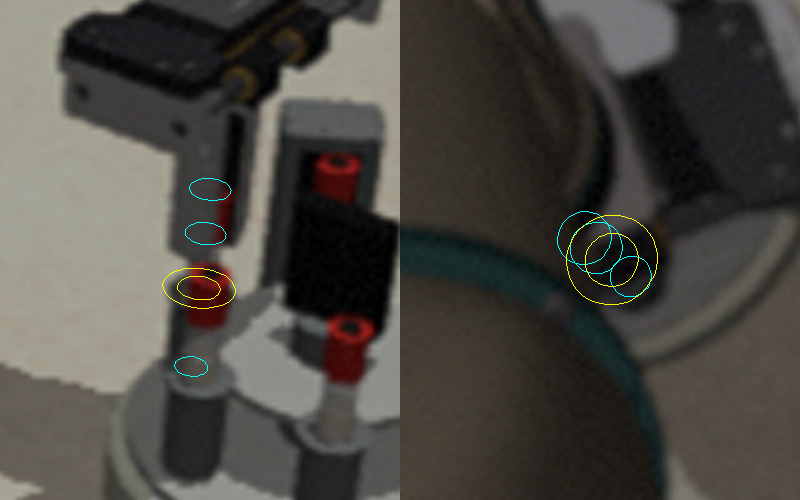

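>>> {"method": "step_arm", "body": {
  "plan": [
    [0, 0, 0.03, 0, 0, 0, 0],
    [0, 0, 0, 0, 0, 0, 0],
    [0, 0, 0.02, 0, 0, 0, 0],
    [0, 0, 0, 0, 0, 0, 0],
    [0, 0, 0, 0, 0, 0, 0],
    [0, 0, 0, 0, 0, 0, 0],
    [0, 0, 0, 0, 0, 0, 0],
    [0, 0, 0, 0, 0, 0, 0]
  ]
}}

```text
clock: 18.5
tool_pos: [504.2, 154.0, 136.0]
tool_rot: [-0.18, 0.984, 0.001, 0.001]
ft_force: [-1.7, 2.1, 9.5]
gripper_width: 18.4
```

>>> {"method": "step_arm", "body": {
  "plan": [
    [0, 0, -0.03, 0, 0, 0, 0],
    [0, 0, 0, 0, 0, 0, 0],
    [0, 0, 0, 0, 0, 0, 0.25],
    [0, 0, 0, 0, 0, 0, 0.35],
    [0, 0, 0, 0, 0, 0, 0.4],
    [0, 0, 0, 0, 0, 0, 0.4],
    [0, 0, 0, 0, 0, 0, 0.4],
    [0, 0, 0, 0, 0, 0, 0.4]
  ]
}}

```text
clock: 19.17
tool_pos: [503.5, 153.9, 135.7]
tool_rot: [-0.18, 0.984, 0.001, -0.0]
ft_force: [-1.0, 0.4, -0.6]
gripper_width: 37.6
```

>>> {"method": "step_arm", "body": {
  "plan": [
    [0, 0, -0.1, 0, 0, 0, 0.4],
    [0, 0, -0.2, 0, 0, 0, 0.4],
    [0, 0, -0.4, 0, 0, 0, 0.4],
    [0, 0, -0.5, 0, 0, 0, 0.4],
    [0, 0, -0.5, 0, 0, 0, 0.4],
    [0, 0, -0.5, 0, 0, 0, 0.4],
    [0, 0, -0.5, 0, 0, 0, 0.4],
    [0, 0, -0.3, 0, 0, 0, 0.4]
  ]
}}

```text
clock: 19.83
tool_pos: [504.3, 154.1, 227.9]
tool_rot: [-0.18, 0.984, 0.001, 0.001]
ft_force: [-0.1, 0.0, 0.3]
gripper_width: 37.7
```

Run:
```python
from pl import *
P,R=cur(); s=robot.get_state();print(P,s["ft_force"],s["joint_pos"])
ims=[]
for c in("scene","top"):
    f=grab_frame(c); 
    im=cv2.resize(f["image"],None,fx=5,fy=5,interpolation=cv2.INTER_CUBIC)
    x,y=[int(v*5) for v in proj(f,[540,170,130])[0]]
    ims.append(im[y-250:y+250,x-200:x+200,::-1])
    for q in("sample","handle","cup"): print(c,q,[(round(d["conf"],2),np.round(world(f,d["location"]),1)) for d in spot_point(c,q)[:3]])
cv2.imwrite("pics/rel.png",np.hstack(ims))
```

```text
[504.2918336  154.13229461 227.90851114] [-0.10202535  0.00490382  0.29517862] [-0.21682186  0.45182999 -0.18921103  1.85337196  0.1079647   0.84328503
  1.47301244]
scene sample [(0.66, array([ 599. , -243.4,    0.7])), (0.64, array([507.4, 155.5, 100.6])), (0.6, array([ 406.5, -316.8,    5.4]))]
scene handle [(0.74, array([569.9, 174.9, 151.3]))]
scene cup [(0.62, array([504.4, 155.1,  93.9]))]
top sample [(0.69, array([ 410.2, -311. ,    7.2])), (0.49, array([502.1, 158.1,  97.8]))]
top handle []
top cup [(0.9, array([502. , 151.1,  90.4]))]
```

View pics/rel.png

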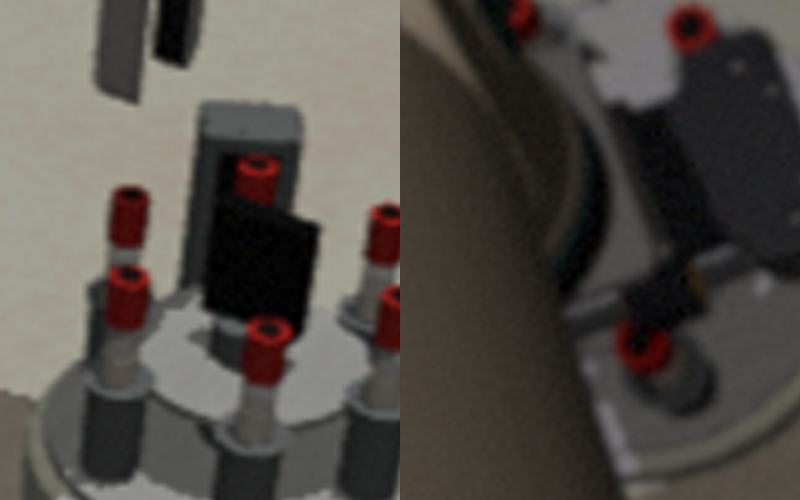

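The released sample stands straight in its cup at scene crop (130,215), level with its neighbours, and the networks put its origin at about z = 99. Next is the handle.

Run:
```python
from pl import *
P,R=cur()
o,p,r=rows(P,R,np.array([568,178.4,227.]),Rc,6,0.45,2); show(o); print(p, R.inv().apply(np.array([568,178.4,227.])-P)/30,(R.inv()*Rc).as_rotvec()/2)
```

```text
[[-0.39,0.0,-0.01,0.0,-0.0,-0.0,0.45],[-0.39,0.0,-0.01,0.0,-0.0,-0.0,0.45],[-0.38,0.0,-0.01,0.0,-0.0,-0.0,0.45],[-0.39,0.0,-0.01,0.0,-0.0,-0.0,0.45],[-0.38,0.0,-0.02,0.0,-0.0,-0.0,0.45],[-0.39,0.01,-0.01,0.0,-0.0,-0.0,0.45]]
[568.06599167 178.5349436  226.93457978] [-2.31634893  0.00657422 -0.07218196] [ 0.00096272 -0.00072543 -0.00182873]
```

>>> {"method": "step_arm", "body": {
  "plan": [
    [-0.39, 0, 0, 0, 0, 0, 0.45],
    [-0.39, 0, 0, 0, 0, 0, 0.45],
    [-0.39, 0, 0, 0, 0, 0, 0.45],
    [-0.38, 0, 0, 0, 0, 0, 0.45],
    [-0.38, 0, 0, 0, 0, 0, 0.45],
    [-0.38, 0, 0, 0, 0, 0, 0.45],
    [0, 0, 0, 0, 0, 0, 0.45],
    [0, 0, 0, 0, 0, 0, 0.45]
  ]
}}

```text
clock: 20.9
tool_pos: [568.0, 178.3, 225.0]
tool_rot: [-0.18, 0.984, 0.001, -0.001]
ft_force: [0.1, -0.4, 0.0]
gripper_width: 42.4
```

```bash
cat > vh.py <<'E'
from pl import *
import sys
P,R=cur();M=R.as_matrix(); s=robot.get_state(); print(P,s["ft_force"],s["ft_torque"],s["joint_pos"])
print("err",R.inv().apply(np.array([568,178.4,153])-P),(R.inv()*Rc).as_rotvec())
f=grab_frame("scene"); im=cv2.resize(f["image"],None,fx=5,fy=5,interpolation=cv2.INTER_CUBIC)
a=im.copy()
for z in(106,166):
    q=[[568,178.4,z]+25*sx*np.array([np.cos(phi),np.sin(phi),0])+7*sy*np.array([-np.sin(phi),np.cos(phi),0]) for sx,sy in((1,1),(1,-1),(-1,-1),(-1,1))]
    cv2.polylines(im,[(proj(f,np.array(q))*5+2).astype(int)],True,(0,255,255),1)
for d in(0,19,): cv2.circle(im,tuple((proj(f,P+d*M[:,2])[0]*5+2).astype(int)),4,(255,255,0),1)
x,y=[int(v*5) for v in proj(f,[568,178,160])[0]]
cv2.imwrite("pics/"+sys.argv[1],np.hstack([v[y-250:y+250,x-200:x+200,::-1] for v in(a,im)]))
E
python3 vh.py h1.png
```

```text
[567.99717419 178.26778686 224.97818024] [ 0.13090058 -0.41002118  0.02790119] [0.06372022 0.05075194 0.01323153] [-0.23477656  0.55273466 -0.18084134  1.6706957   0.115587    0.92990861
  1.47369473]
err [-1.40422347e-01 -1.82702343e-02  7.19781624e+01] [ 0.00196032 -0.00126112 -0.00352841]
```

View pics/h1.png

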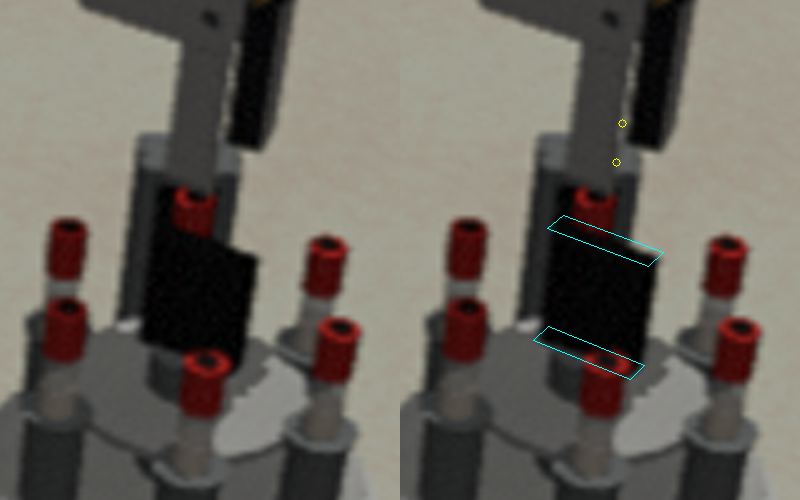

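The bar outline matches. I'll descend and grip it.

>>> {"method": "step_arm", "body": {
  "plan": [
    [0, 0, 0.4, 0, 0, 0, 0.45],
    [0, 0, 0.4, 0, 0, 0, 0.45],
    [0, 0, 0.4, 0, 0, 0, 0.45],
    [0, 0, 0.3, 0, 0, 0, 0.45],
    [0, 0, 0.3, 0, 0, 0, 0.45],
    [0, 0, 0.3, 0, 0, 0, 0.45],
    [0, 0, 0.2, 0, 0, 0, 0.45],
    [0, 0, 0.1, 0, 0, 0, 0.45]
  ]
}}

```text
clock: 21.62
tool_pos: [567.9, 178.3, 152.9]
tool_rot: [-0.18, 0.984, 0.001, -0.001]
ft_force: [-0.8, -0.5, 0.6]
gripper_width: 41.8
```

```bash
python3 vh.py h2.png
```

```text
[567.87588122 178.25547753 152.8623906 ] [-0.8317688  -0.45025087  0.61065643] [ 0.04599385 -0.01161945 -0.01815349] [-0.24496798  0.63867489 -0.16655274  1.74299667  0.13940986  0.77244546
  1.45273502]
err [-0.16705438  0.09156574 -0.13761218] [ 0.00184411 -0.00102117 -0.00367149]
```

View pics/h2.png

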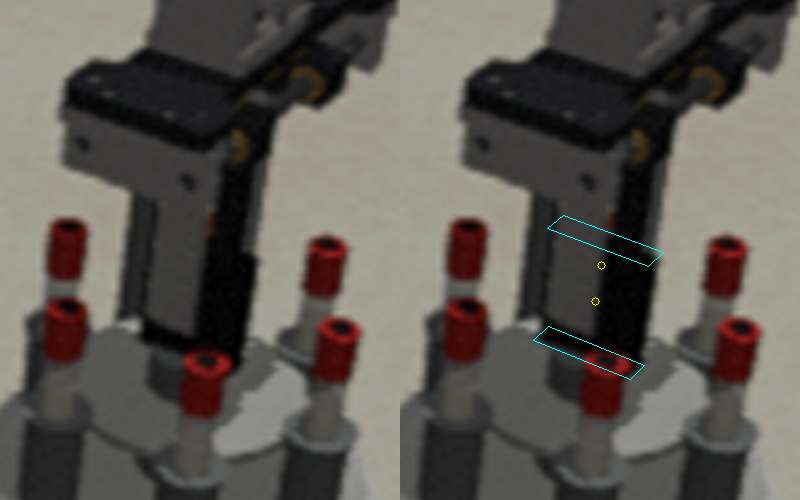

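>>> {"method": "step_arm", "body": {
  "plan": [
    [0, 0, 0, 0, 0, 0, 0.25],
    [0, 0, 0, 0, 0, 0, 0.15],
    [0, 0, 0, 0, 0, 0, 0],
    [0, 0, 0, 0, 0, 0, 0],
    [0, 0, 0, 0, 0, 0, 0],
    [0, 0, 0, 0, 0, 0, 0],
    [0, 0, 0, 0, 0, 0, 0],
    [0, 0, 0, 0, 0, 0, 0]
  ]
}}

```text
clock: 22.33
tool_pos: [568.1, 180.1, 154.2]
tool_rot: [-0.18, 0.984, 0.002, 0.0]
ft_force: [-2.7, 4.5, 2.7]
gripper_width: 13.8
```

```bash
python3 -c "
from pl import *
s=robot.get_state();print(s['tool_pos'],s['ft_force'],s['ft_torque'],s['gripper_width'])"
```

```text
[568.13587323 180.06534838 154.24905182] [-2.67028164  4.50364068  2.67407019] [0.96668087 0.42499579 0.06989329] 13.79306755841214
```

>>> {"method": "step_arm", "body": {
  "plan": [
    [0, 0.05, 0, 0, 0, 0, 0],
    [0, 0, 0, 0, 0, 0, 0],
    [0, 0, 0, 0, 0, 0.01, 0],
    [0, 0, 0, 0, 0, 0.02, 0],
    [0, 0, 0, 0, 0, 0.025, 0],
    [0, 0, 0, 0, 0, 0.025, 0],
    [0, 0, 0, 0, 0, 0.025, 0],
    [0, 0, 0, 0, 0, 0.025, 0]
  ]
}}

```text
clock: 23.0
tool_pos: [568.3, 179.7, 154.3]
tool_rot: [-0.049, 0.999, 0.001, 0.0]
ft_force: [-1.4, 2.1, 4.2]
gripper_width: 14.0
```

```bash
python3 vh.py t1.png; python3 -c "
from pl import *
P,R=cur();print((Rc.inv()*R).as_rotvec())"
```

```text
[568.25306357 179.65691438 154.26513879] [-1.42473364  2.05934397  4.21424415] [0.46015528 0.3179702  0.12442721] [-0.29467195  0.63378544 -0.09122645  1.74322465  0.07565874  0.7669422
  1.24570981]
err [ 0.37516641 -1.22844204  1.26278716] [ 0.0016343   0.00084542 -0.26736272]
[-0.0015384  -0.00082065  0.2697564 ]
```

View pics/t1.png

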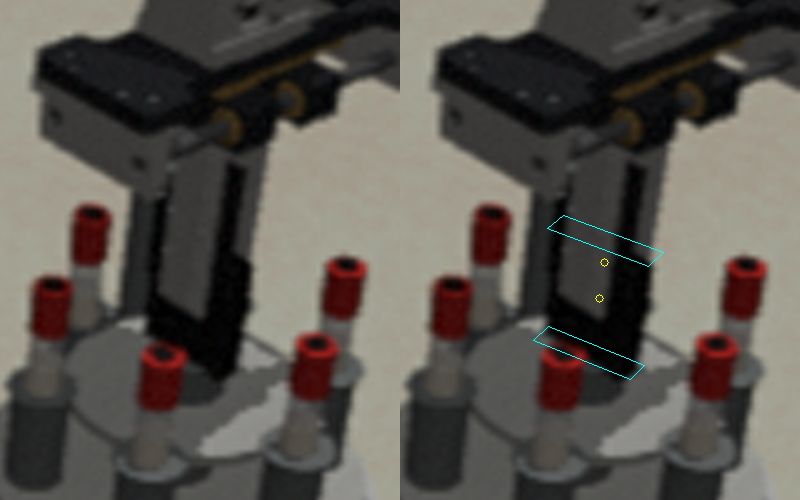

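>>> {"method": "step_arm", "body": {
  "plan": [
    [0, 0, 0, 0, 0, 0.03, 0],
    [0, 0, 0, 0, 0, 0.03, 0],
    [0, 0, 0, 0, 0, 0.03, 0],
    [0, 0, 0, 0, 0, 0.03, 0],
    [0, 0, 0, 0, 0, 0.03, 0],
    [0, 0, 0, 0, 0, 0.03, 0],
    [0, 0, 0, 0, 0, 0.03, 0],
    [0, 0, 0, 0, 0, 0.03, 0]
  ]
}}

```text
clock: 23.72
tool_pos: [568.1, 178.7, 154.2]
tool_rot: [0.19, 0.982, 0.0, -0.0]
ft_force: [-1.7, 0.8, 5.9]
gripper_width: 13.9
```

>>> {"method": "step_arm", "body": {
  "plan": [
    [0, 0, 0, 0, 0, 0.03, 0],
    [0, 0, 0, 0, 0, 0.03, 0],
    [0, 0, 0, 0, 0, 0.03, 0],
    [0, 0, 0, 0, 0, 0.025, 0],
    [0, 0, 0, 0, 0, 0.02, 0],
    [0, 0, 0, 0, 0, 0.015, 0],
    [0, 0, 0, 0, 0, 0, 0],
    [0, 0, 0, 0, 0, 0, 0]
  ]
}}

```text
clock: 24.38
tool_pos: [567.9, 178.3, 154.2]
tool_rot: [0.333, 0.943, -0.0, -0.0]
ft_force: [-3.2, -0.0, 6.2]
gripper_width: 13.7
```

```bash
python3 vh.py t2.png; python3 -c "
from pl import *
P,R=cur();print((Rc.inv()*R).as_rotvec())"
```

```text
[567.87250556 178.28784698 154.24808632] [-3.20747849 -0.02349976  6.19045151] [-0.01224986  0.33469742  0.08099208] [-0.43506415  0.63693246  0.13299502  1.74832655 -0.11458427  0.76440052
  0.64602365]
err [-0.02929844  0.16776317  1.24801831] [-1.70510924e-05 -6.34394815e-04 -1.04477267e+00]
[-2.08641593e-05  7.10899062e-04  1.04475619e+00]
```

View pics/t2.png

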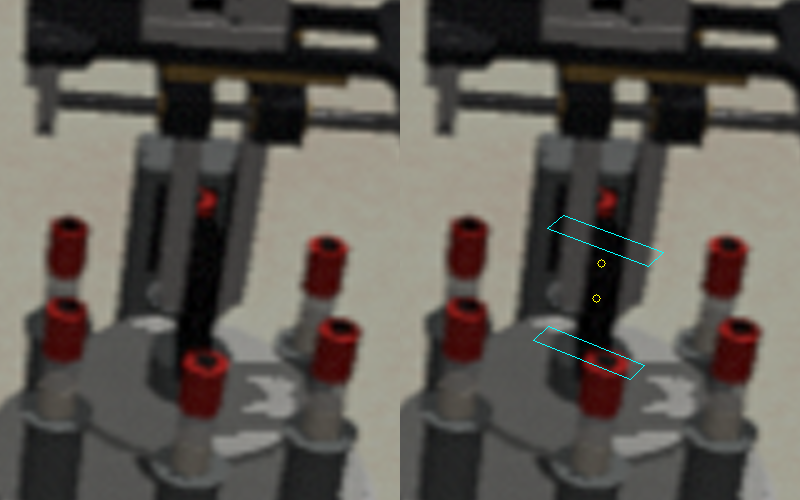

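The wheel has turned 1.045 rad, and the caps are back on their detent positions. I'll release the bar and rise.

>>> {"method": "step_arm", "body": {
  "plan": [
    [0, 0, 0, 0, 0, 0, 0.15],
    [0, 0, 0, 0, 0, 0, 0.25],
    [0, 0, 0, 0, 0, 0, 0.35],
    [0, 0, 0, 0, 0, 0, 0.4],
    [0, 0, 0, 0, 0, 0, 0.4],
    [0, 0, 0, 0, 0, 0, 0.4],
    [0, 0, 0, 0, 0, 0, 0.4],
    [0, 0, 0, 0, 0, 0, 0.4]
  ]
}}

```text
clock: 25.1
tool_pos: [567.9, 179.8, 153.7]
tool_rot: [0.333, 0.943, 0.001, -0.001]
ft_force: [0.1, -0.7, -0.4]
gripper_width: 37.4
```

>>> {"method": "step_arm", "body": {
  "plan": [
    [0, 0, -0.2, 0, 0, 0, 0.4],
    [0, 0, -0.4, 0, 0, 0, 0.4],
    [0, 0, -0.5, 0, 0, 0, 0.4],
    [0, 0, -0.6, 0, 0, 0, 0.4],
    [0, 0, -0.7, 0, 0, 0, 0.4],
    [0, 0, -0.7, 0, 0, 0, 0.4],
    [0, 0, -0.7, 0, 0, 0, 0.4],
    [0, 0, -0.6, 0, 0, 0, 0.4]
  ]
}}

```text
clock: 25.77
tool_pos: [568.1, 179.6, 287.9]
tool_rot: [0.333, 0.943, 0.001, 0.0]
ft_force: [0.3, 0.1, -1.2]
gripper_width: 37.5
```

Run:
```python
from pl import *
P,R=cur();M=R.as_matrix();print(P,robot.get_state()["joint_pos"]); print(M.T)
```

```text
[568.14554796 179.60050119 287.90870556] [-0.45400112  0.48939892  0.15897768  1.59726369 -0.08748504  1.06008504
  0.62133   ]
[[-7.78353544e-01  6.27825957e-01  5.72940698e-04]
 [ 6.27825288e-01  7.78350496e-01  2.43144718e-03]
 [ 1.08057697e-03  2.25223219e-03 -9.99996880e-01]]
```

>>> {"method": "step_arm", "body": {
  "plan": [
    [-0.5, -0.65, 0, 0, 0, 0, 0.4],
    [-0.5, -0.65, 0, 0, 0, 0, 0.4],
    [-0.5, -0.65, 0, 0, 0, 0, 0.4],
    [-0.5, -0.65, 0, 0, 0, 0, 0.4],
    [-0.5, -0.65, 0, 0, 0, 0, 0.4],
    [-0.5, -0.65, 0, 0, 0, 0, 0.4],
    [-0.5, -0.65, 0, 0, 0, 0, 0.4],
    [-0.3, -0.4, 0, 0, 0, 0, 0.4]
  ]
}}

```text
clock: 26.43
tool_pos: [563.2, -10.9, 286.2]
tool_rot: [0.334, 0.942, 0.0, 0.0]
ft_force: [-0.2, 0.5, 0.1]
gripper_width: 37.4
```

Run:
```python
from pl import *
from scipy.spatial.distance import cdist
F={}
for c in("scene","top"):
    f=F[c]=grab_frame(c); cv2.imwrite(f"pics/{c}_end.png",f["image"][:,:,::-1])
    for q in("sample","handle","cup","short_a"): print(c,q,[(round(d["conf"],2),np.round(world(f,d["location"]),1)) for d in spot_point(c,q)[:3]])
r={c:[b for a,b in reds(F[c])] for c in F}; print({c:np.round(r[c],1).tolist() for c in r})
exp=axis+68*np.array([np.cos(phi+np.radians(120)),np.sin(phi+np.radians(120))]); print("expected sample xy",exp)
for c in F: print(c,"exp cap px",proj(F[c],np.r_[exp,139]))
ims=[]
for c in F:
    im=cv2.resize(F[c]["image"],None,fx=4,fy=4,interpolation=cv2.INTER_CUBIC); x,y=[int(v*4) for v in proj(F[c],[560,185,120])[0]]
    ims.append(im[max(0,y-250):y+250,max(0,x-250):x+250,::-1][:500,:500])
cv2.imwrite("pics/endc.png",np.hstack([cv2.resize(i,(400,400)) for i in ims]))
```

```text
scene sample [(0.66, array([512.6, 219. ,  99.1])), (0.51, array([ 406.5, -314.3,    7.3]))]
scene handle [(0.85, array([568.9, 179.6, 149.6]))]
scene cup [(0.86, array([512. , 223.8,  94.2])), (0.52, array([ 680.5, -224.6,   80.7]))]
scene short_a [(0.64, array([512.8, 225. ,  93.2])), (0.58, array([ 541.1, -194.3,   74.9])), (0.58, array([ 678.6, -226.1,   81. ]))]
top sample [(0.74, array([ 407.3, -310.7,    6. ])), (0.46, array([509.7, 222.9,  98.5]))]
top handle [(0.77, array([568. , 179.5, 147.9]))]
top cup [(0.6, array([514.1, 218.9,  91.3]))]
top short_a [(0.56, array([ 676.8, -230.9,   76.3])), (0.51, array([ 542.4, -194.9,   76.6]))]
{'scene': [[362.6, 157.3], [337.6, 165.8], [389.3, 169.9], [337.3, 182.2], [391.5, 186.5], [364.8, 192.8], [212.2, 241.5], [229.7, 290.0]], 'top': [[369.0, 143.0], [143.2, 162.0], [180.0, 166.5], [119.3, 190.8], [355.0, 211.5], [132.5, 225.2], [167.6, 230.1]]}
expected sample xy [515.71914545 221.57401769]
scene exp cap px [[363.22054393 158.84058873]]
top exp cap px [[131.84633809 223.6171656 ]]
```

View pics/endc.png

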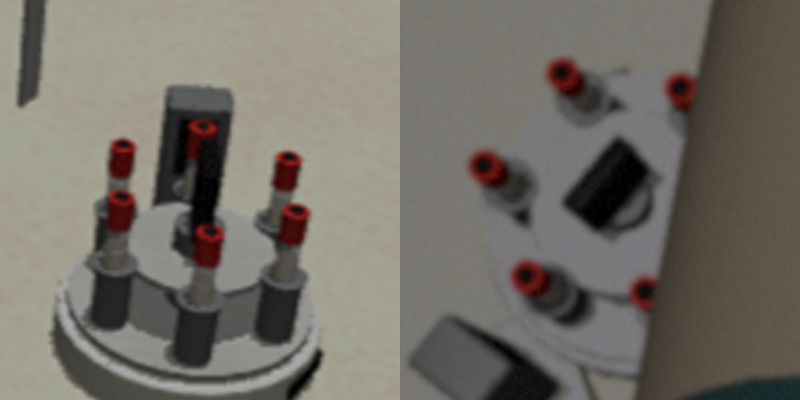

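View pics/top_end.png

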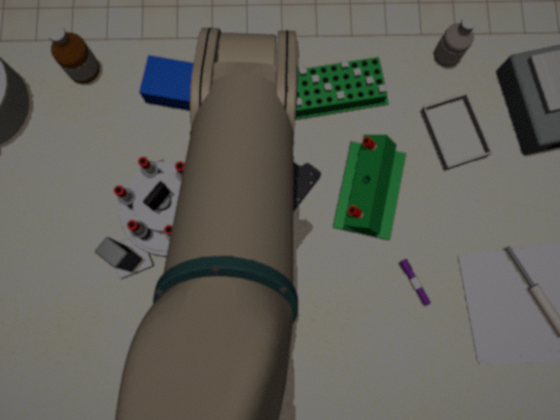

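The sample now stands in front of the reader: cap at top (132.5,225) and scene (363,157). The other caps are back within 1 px of their detent positions, the bar has turned 60°, and both short tubes are still seated at top (369,143) and (355,211). I'll hand in.

```bash
python3 -c "
from plant import robot
print(robot.close_job())"
```

```text
the job is handed in; nothing more can be done
None
```

The long tube is fully home in the empty cup, cap up, and the wheel is turned one click clockwise so that the tube faces the reader. I handed the job in at about 26.5 s of the 58 s allowed.

**Tube:** I took it out of the middle seat along its axis and lowered it until the wrist felt the cup bottom, at about 9.5 N. I let it go before touching the wheel. It stands level with its neighbours.

**Wheel:** I gripped the handle bar, turned it 1.045 rad, let go and moved clear. The reader-side cap is within about 1 px of where the previous tube's cap was, so the wheel is on its click. The networks place the tube's origin at about z = 99 mm, as expected when home.

**Rest of the scene:** Both short tubes are still in their seats at unchanged positions. The gripper touches nothing.

**Disagreements:** The networks often also reported the purple look-alike as the sample, and I ignored that. The arm partly blocked the top camera while I placed the tube. The reported positions of the seated tube and its cup differed by up to about 4 to 5 mm between cameras.

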